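# Take the amber filter out of the light source and hold it to the light panel

### The arm

A 7-joint arm with a two-finger parallel gripper is mounted at the origin on the work surface. World frame = base frame: x ahead of the robot, y to its left, z up, the work surface at z = 0. Lengths are in m, angles in rad, forces in N, time in s.
With the tool pointing down it reaches from about 0.4 to 0.85 m from the base axis. Payload 10.4 kg.
Tool frame: the origin (TCP) lies on the centre line of the jaws, within the pads' length; the fingertips stand 17 mm ahead of it and the grasp point (between the pads) lies 2 mm behind it; z points along the fingers, y is the line along which they close (so a half turn about z gives the same grasp; the last joint's range is limited). The gripper opens to 85 mm and grips with 20 to 120 N. Pads are 22 mm wide; open, the fingers measure 114 mm over their backs; the gripper's body (76 mm by 85 mm) begins 54 mm behind the grasp point. The pads swing forward as they close: fully open they stand 13 mm farther back than shut.
Start: joints at [1.221, 0.332, -0.065, 1.46, 0.022, 1.35, -0.088], TCP at [0.201, -0.592, 0.248] pointing down, gripper open.
Joint ranges: [-2.6, 2.6], [-0.5, 2.12], [-1.47, 1.34], [0.16, 2.42], [-1.27, 4.41], [0.06, 2.06], [-2.6, 2.6]. Speed limits (rad/s): [2.22, 2.22, 2.79, 2.79, 3.14, 3.14, 3.14].

### API

Orientations are given as a unit quaternion [x, y, z, w].
In Python, from workcell import sensors, imaging, order, spotter gives the robot as it stands. The module is installed in compiled form; this text tells all that it offers.
- The arm moves only by the shell command python3 -m inch 'ROWS' [FORCE]. ROWS is JSON, a list that holds one entry, the list of rows, each a list of 7 numbers: the shift along the tool's x, y, z in m, then the turn, a rotation vector about the tool's x, y, z in rad, then the closure, from -1 (fully open) to 1 (shut). In form: [[[x, y, z, ax, ay, az, hand], ...]]. A call has 1 to 10 rows; each row is the pose to reach, as a shift and turn from the pose commanded when the call began, along the tool's axes at that moment; what a row does not reach only later rows make up. A row lasts 1/10 s, in which the tool goes at most 50 mm and 8.59 degrees, less where a joint would pass 70% of its speed; a pose out of reach is approached as far as the arm can. A call with a gripper value outside its range is refused whole. The fingers move at their own pace and stop on an object; FORCE is the grip in N (left out, the last holds). Time passes only in rows, so rows that repeat a pose let the fingers close. It gives the time, the measured TCP pose, the force, the opening and the grip force at its end, in the units of the state.
- sensors.get_obs(): the state, without advancing time (a new reading comes with each control period).
- imaging.camera(name): name is "side" or "top"; returns the picture (480x640x3 uint8, blue, green, red); there is no depth.
- imaging.calibration(name): a dict with "mtx" (3x3 intrinsics, pixels), "D" ([k1, k2, p1, p2, k3] as OpenCV has them; the pictures are not rectified), "R" (3x3) and "t" (3): a world point X has camera coordinates R X + t. Camera axes: x right, y down, z forward; pixel columns grow to the right and rows downward; lengths in m; the calibration is good to about 2 mm. A picture is of the moment at which its call begins. calibration takes no time and is no camera call.
- order.hand_in(): hands the job in; it is judged then, once.
Trained networks look in the newest picture that a camera, given by its name, has taken for a name from the list of things; names that differ only in an ending like _2 or _b are one class to them, and where a whole thing is asked for, a point or a joint stands for the part that bears it (a point fixed in the world has none). Each returns a list of dicts, best first, with "conf" (0 to 1); they miss things now and then, are a little off and sometimes report something else, mostly with a low value. They report only what shows in the picture. A call takes as long as a camera call. They do not tell look-alikes from the thing itself.
- spotter.look_for(label, camera): "pixel" ([column, row] in pixels, amid what is visible of it).
The state is a dict: "clock": time; "joint_pos": joint angles; "joint_velocities": joint speeds; "tau": joint torques, N m; "position": TCP position; "ee_rot": TCP orientation; "ft_force": force on the tool from outside, world axes, zero at the start; "torque": the same for the moment, N m; "grip_width": opening from 0.0 (shut) to 1.0 (fully open); "grasp_force": force on a finger pad.
Only numpy, scipy, OpenCV 4.12 (cv2) and the standard library are available. Lean on these libraries where they do the work, as an engineer would, in place of code of your own. Each camera call takes 0.05 s, during which the arm holds its last target. There are 200 camera calls.

### The job

Check the amber filter for dust: swing the white cover on top of the microscope's light source open until it stands upright or beyond and leave it open, then take the amber filter slide by its orange tab and draw it up out of its slot. Hold it upright and square in front of the lit face of the upright light panel, its glass centred on the face and about 6 cm from it, never touching the panel, and finish while still holding it there, motionless in the gripper. Leave the green slide in its slot and the other things on the bench where they are.

Things in the scene. Friction and masses are not known exactly. Their poses are not given: they have to be found in the camera images.
- light_source: grey lamp house fixed to the bench, 190 (x) x 250 (y) mm, top deck 115 mm above the bench; origin: centre of its underside. Cover hinged at the deck's far (+x) edge; round port and knob on the -y end. Under the cover two slots in the deck, each 66 (x) x 8 (y) mm, 60 mm deep, at x = +28, y = -40 and +40 mm: amber slide in one, green in the other, either way round
- cover (a joint): opening angle of the white cover (a hood 114 x 152 mm, 40 mm high, open below), rad: 0 closed, 1.57 upright, 1.8 the stop; it starts closed or slightly ajar. Its stiff hinge stays at any angle; lifting takes about 2 N at the handle
- cover_hinge (a point): point on the cover's hinge axis, half-way along it: in the light source's frame x = +95, y = 0, z = 117 mm. The axis runs along the light source's y
- cover_handle (a point): centre of the black crossbar of the cover's T-shaped pull: 12 mm in diameter, 30 mm long along the light source's y, on a 10 mm wide stem, 30 mm in front of the cover's front wall. Cover closed: 144 mm from the hinge axis towards -x and 22 mm above it (24 mm above the deck). Pinched by its two ends it turns between the fingers as the cover swings
- amber_tab (a point): centre of the orange grip tab of the loose amber slide (about 30 to 65 g): 26 mm wide (slide's x), 10 mm thick (slide's y), 26 mm high. At the start the slide's axes are parallel to the light source's (z up, y normal to the glass) and this point is 19 mm above the deck, the tab's top 32 mm
- amber_glass (a point): centre of the glass of the amber slide, 46 mm below the tab's centre; black frame 64 (x) x 6 (y) x 66 mm (z) around it, its lower edge 33 mm below this point. Seated, it is 88 mm above the bench; the slide is out of the slot after 60 mm
- green_glass (a point): centre of the glass of the green slide (green tab, otherwise like the amber slide), in the other slot; to be left there
- panel_face (a point): centre of the lit white face (94 x 94 mm) of the light panel, 130 mm above the bench. The panel is a fixed upright aluminium plate 112 x 112 x 18 mm, its top 186 mm above the bench, on a post and a foot. The lit face looks horizontally along -x of this frame, roughly towards the robot's left; y is horizontal along the face
- panel: the light panel: plate, post behind it and a foot 110 (x) x 120 mm; origin on the bench, 10 mm behind the lit face, same axes as panel_face
- amber: the amber slide; origin at the centre of its lower edge
- green: the green slide; origin at the centre of its lower edge
- objective: bystander: dark steel microscope objective, 34 mm in diameter, 50 mm high, origin at its foot
- puck_steel: bystander: black round specimen mount, 32 mm in diameter, 18 mm high, grey metal inlay; between the light source and the panel
- puck_copper: bystander: black round specimen mount, 32 mm in diameter, 18 mm high, copper inlay
- dish: bystander: shallow glass dish, 90 mm in diameter, 15 mm high
- cleaner: bystander: blue lens-cleaner bottle, 48 mm in diameter, 130 mm high
- driver: bystander: screwdriver 160 mm long lying left of the light source
There are look-alikes about, which are no part of the job. Leave any yellow look-alike of the panel alone.

How it is judged:
By the outcome, as a careful person would: the job done as asked, in the order asked, and still so for the second after the job is handed in, while the arm keeps its last pose, push and grip.
It also fails if it takes over 70 s, if anything falls off the work surface, if the arm or the gripper's body presses on something with over 40 N, if the wrist force passes 120 N, or if a joint passes its speed limit or range.

## Working session

There is one attempt and no reset: what is moved stays moved. The work goes in short steps, Python scripts to look and compute and a shell command to move; the robot and the scene stay as the last step left them, time stands still between calls to the robot, and variables do not carry over. Pictures are saved under pics/ and viewed, at most 10 in all, crops included, and the job is handed in when it is done.

```bash
mkdir -p pics; cat > h.py <<'E'
import numpy as np, cv2
from scipy.spatial.transform import Rotation as Rn
from workcell import sensors, imaging, order, spotter
def cal(n):
    c=imaging.calibration(n); return [np.array(c[k],float) for k in("mtx","D","R","t")]
def ray(n,p):
    K,D,R,t=cal(n); u=cv2.undistortPoints(np.array([[p]],float),K,D)[0,0]
    return -R.T@t, R.T@np.array([u[0],u[1],1.])
def atz(n,p,z):
    o,d=ray(n,p); return o+d*(z-o[2])/d[2]
def tri(p1,p2,n1="side",n2="top"):
    o1,d1=ray(n1,p1);o2,d2=ray(n2,p2)
    s=np.linalg.lstsq(np.c_[d1,-d2],o2-o1,rcond=None)[0]
    a,b=o1+s[0]*d1,o2+s[1]*d2; return (a+b)/2,np.linalg.norm(a-b)
def proj(n,X):
    K,D,R,t=cal(n); return cv2.projectPoints(np.atleast_2d(X).astype(float),cv2.Rodrigues(R)[0],t,K,D)[0][:,0]
def st():
    o=sensors.get_obs(); print(round(o["clock"],2),np.round(o["position"],4),np.round(o["ee_rot"],4),"F",np.round(o["ft_force"],1),"w",round(o["grip_width"],3),"g",np.round(o["grasp_force"],1)); return o
E
python3 - <<'E'
from h import *
np.set_printoptions(precision=3,suppress=True)
o=st(); print(Rn.from_quat(o["ee_rot"]).as_matrix())
for n in("side","top"):
    im=imaging.camera(n); cv2.imwrite(f"pics/{n}0.png",im)
    K,D,R,t=cal(n); print(n,K[0,0],-R.T@t,R[2])
    for l in["light_source","cover","cover_handle","cover_hinge","amber_tab","panel_face","panel","puck_steel","objective","cleaner"]:
        print(l,[(np.round(d["pixel"]).tolist(),round(d["conf"],2)) for d in spotter.look_for(l,n)[:3]])
E
```

```text
0.0 [ 0.201 -0.592  0.247] [ 0.987  0.163 -0.    -0.001] F [-0.4  0.4  0.1] w 1.0 g 0.0
[[ 0.947  0.321 -0.001]
 [ 0.321 -0.947  0.001]
 [-0.    -0.001 -1.   ]]
side 444.91999135543017 [ 0.457 -0.699  0.641] [ 0.078  0.828 -0.555]
light_source [([300.0, 232.0], 0.91)]
cover [([316.0, 202.0], 0.67)]
cover_handle [([309.0, 198.0], 0.66)]
cover_hinge [([312.0, 202.0], 0.63)]
amber_tab [([295.0, 417.0], 0.49)]
panel_face [([300.0, 417.0], 0.89), ([207.0, 255.0], 0.71), ([312.0, 201.0], 0.23)]
panel [([295.0, 415.0], 0.59), ([208.0, 255.0], 0.58)]
puck_steel [([250.0, 348.0], 0.69), ([298.0, 418.0], 0.48)]
objective [([462.0, 358.0], 0.73)]
cleaner [([264.0, 181.0], 0.54)]
top 446.97048711332934 [0.397 0.096 1.332] [ 0.113  0.027 -0.993]
light_source [([279.0, 254.0], 0.88)]
cover [([270.0, 242.0], 0.68)]
cover_handle [([416.0, 165.0], 0.69), ([271.0, 239.0], 0.55)]
cover_hinge [([276.0, 242.0], 0.88)]
amber_tab []
panel_face [([457.0, 264.0], 0.85), ([296.0, 334.0], 0.59), ([279.0, 254.0], 0.55)]
panel [([459.0, 262.0], 0.7), ([289.0, 335.0], 0.65)]
puck_steel [([394.0, 297.0], 0.67)]
objective []
cleaner [([202.0, 251.0], 0.74), ([204.0, 287.0], 0.52)]
```

View pics/side0.png

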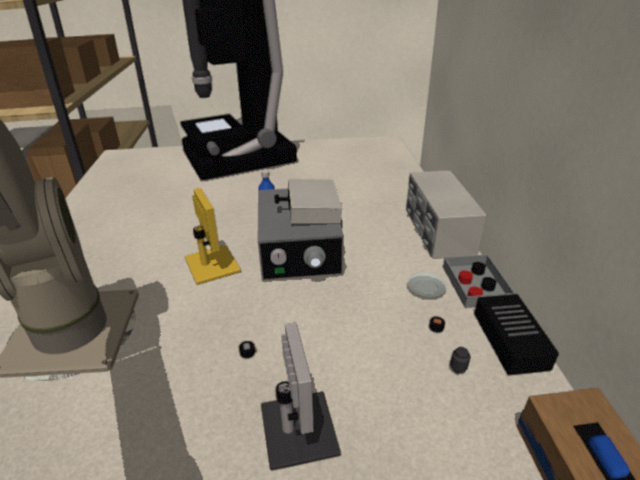

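View pics/top0.png

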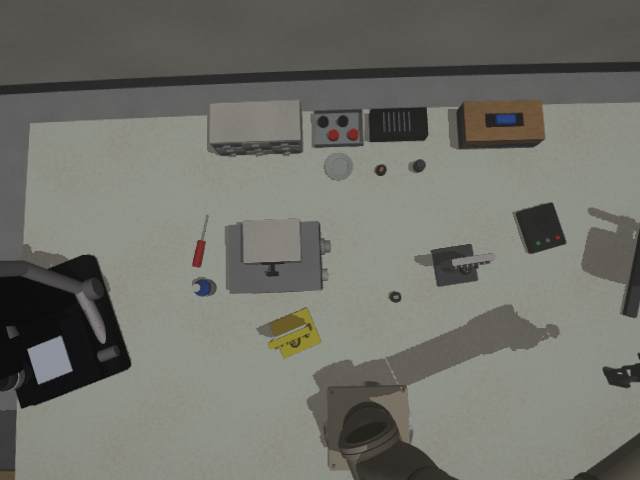

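The side view shows the light source at (300,232), with its handle near (281,199) and the knob and port facing the camera. The grey panel is at (300,385) and its yellow look-alike at (207,235). The top view shows the light source at (275,257), the handle at (271,268), the panel at (460,263) and the yellow look-alike at (292,333). The panel's orientation isn't clear yet, so I'll crop it.

```bash
python3 - <<'E'
from h import *
s=cv2.imread("pics/side0.png");t=cv2.imread("pics/top0.png")
f=lambda i,x,y,w,h:cv2.resize(i[y:y+h,x:x+w],(400,300),interpolation=cv2.INTER_CUBIC)
cv2.imwrite("pics/c1.png",np.vstack([np.hstack([f(s,220,310,200,150),f(s,240,160,120,90)]),np.hstack([f(t,410,220,120,90),f(t,215,210,120,90)])]))
print(proj("top",[[.397,.096,0]]))
E
```

```text
[[331.25973744 288.64995807]]
```

View pics/c1.png

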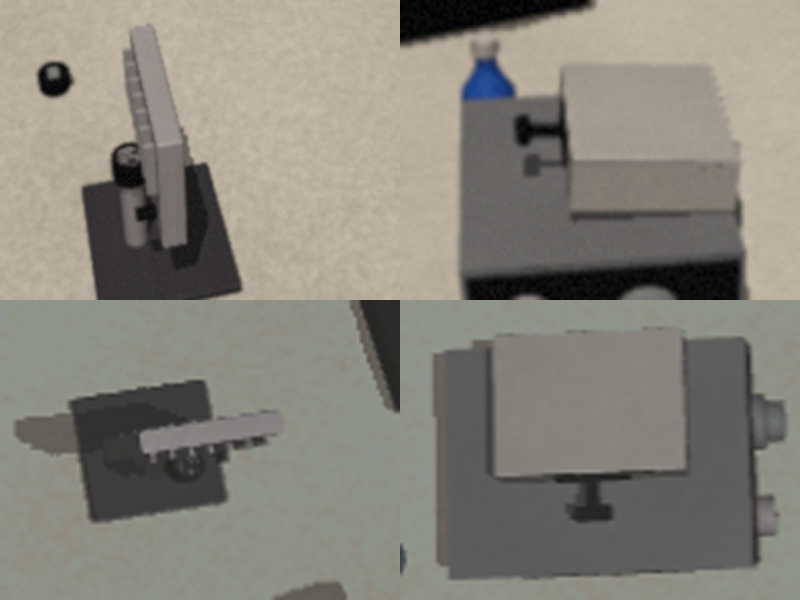

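```bash
python3 - <<'E'
from h import *
np.set_printoptions(precision=3,suppress=True)
for n in("side","top"): print(n,proj(n,[[0,0,0],[.3,0,0],[0,.3,0],[0,-.3,0],[.201,-.592,.247]]))
print("foot corners",[atz("top",p,0.005)[:2] for p in[(431,250),(471.5,244.5),(477.5,280.5),(437.5,286)]])
print("plate top ends",[atz("top",p,.186)[:2] for p in[(452,250.5),(495,245),(494.5,257),(453,262)]])
# from crop scale 3.333 ; top crop origin 410,220
c=lambda x,y:(410+x/3.333,220+(y-300)/3.333)
print("plate top from crop",[atz("top",c(*p),.186)[:2] for p in[(140,433),(280,412),(284,430),(143,455)]])
print("foot from crop",[atz("top",c(*p),.01)[:2] for p in[(70,400),(205,381),(227,500),(92,521)]])
d=lambda x,y:(215+(x-400)/3.333,210+(y-300)/3.333)
print("deck",[atz("top",d(*p),.115)[:2] for p in[(437,352),(745,338),(757,565),(450,578)]])
print("handle",atz("top",d(590,512),.139))
print("handle tri",tri((240+(523-400)/3.333,160+130/3.333),d(590,512)))
E
```

```text
side [[ 71.422 330.283]
 [215.857 321.   ]
 [112.235 249.471]
 [  6.755 465.153]
 [-32.794 629.952]]
top [[368.511 426.412]
 [364.908 321.018]
 [264.558 428.152]
 [473.15  423.862]
 [623.54  363.377]]
foot corners [array([ 0.503, -0.203]), array([ 0.516, -0.324]), array([ 0.409, -0.335]), array([ 0.396, -0.216])]
plate top ends [array([ 0.486, -0.216]), array([ 0.497, -0.326]), array([ 0.466, -0.323]), array([ 0.456, -0.216])]
plate top from crop [array([ 0.462, -0.214]), array([ 0.475, -0.322]), array([ 0.461, -0.324]), array([ 0.445, -0.215])]
foot from crop [array([ 0.503, -0.202]), array([ 0.516, -0.322]), array([ 0.411, -0.335]), array([ 0.396, -0.215])]
deck [array([0.578, 0.382]), array([0.582, 0.126]), array([0.395, 0.121]), array([0.391, 0.372])]
handle [0.441 0.253 0.139]
handle tri (array([0.441, 0.252, 0.145]), np.float64(0.00010554388209859889))
```

Candidates:
- **Handle:** the black T at side (277,199) / top (271,268). The top (416,165) hit is the objective, so I reject it.
- **Panel:** the grey one at side (300,385) / top (460,263). I reject the yellow one at side (207,235) / top (292,333).

The crop shows the grey panel's plate running along world y. Its fins and post are on the robot side, so the plain face looks along about +x, and I'll check this again later. The handle triangulates to (0.441, 0.252, 0.145), which fits a cover that is closed or slightly ajar.

```bash
python3 -m inch '[[[0.409,-0.273,-0.1,0,0,0.307,-0.2],[0.409,-0.273,-0.1,0,0,0.307,-0.2],[0.409,-0.273,-0.1,0,0,0.307,-0.2],[0.409,-0.273,-0.1,0,0,0.307,-0.2],[0.409,-0.273,-0.1,0,0,0.307,-0.2],[0.409,-0.273,-0.1,0,0,0.307,-0.2],[0.409,-0.273,-0.1,0,0,0.307,-0.2],[0.409,-0.273,-0.1,0,0,0.307,-0.2],[0.409,-0.273,-0.1,0,0,0.307,-0.2],[0.409,-0.273,-0.1,0,0,0.307,-0.2]]]' 30
cat >> h.py <<'E'
def plan(P,yaw):
    """tool-frame shift and turn to put TCP at P, pointing down, tool x at world yaw"""
    o=st(); R=Rn.from_quat(o["ee_rot"]); T=Rn.from_euler("z",yaw)*Rn.from_quat([1,0,0,0])
    print("shift",np.round(R.inv().apply(np.array(P)-o["position"]),4),"turn",np.round((R.inv()*T).as_rotvec(),4))
E
python3 -c "
from h import *
plan([.441,.2525,.26],.02)"
```

```text
clock: 2.1
position: [0.4993, -0.2029, 0.3484]
ee_rot: [1.0, 0.01, 0.0, 0.0]
ft_force: [-0.5, -0.9, -0.2]
grip_width: 0.604
grasp_force: 0.0
2.1 [ 0.4993 -0.2029  0.3484] [1.0e+00 9.8e-03 3.0e-04 3.0e-04] F [-0.5 -0.9 -0.2] w 0.604 g 0.0
shift [-0.0494 -0.4565  0.0881] turn [ 0.0006 -0.0006 -0.0005]
```

```bash
python3 -m inch '[[[-0.049,-0.457,0.06,0,0,0,-0.2],[-0.049,-0.457,0.06,0,0,0,-0.2],[-0.049,-0.457,0.06,0,0,0,-0.2],[-0.049,-0.457,0.06,0,0,0,-0.2],[-0.049,-0.457,0.06,0,0,0,-0.2],[-0.049,-0.457,0.06,0,0,0,-0.2],[-0.049,-0.457,0.06,0,0,0,-0.2],[-0.049,-0.457,0.06,0,0,0,-0.2],[-0.049,-0.457,0.06,0,0,0,-0.2],[-0.049,-0.457,0.06,0,0,0,-0.2]]]'
python3 - <<'E'
from h import *
plan([.441,.2525,.145],.02)
for n in("side","top"): cv2.imwrite(f"pics/{n}1.png",imaging.camera(n))
s=cv2.imread("pics/side1.png")
cv2.imwrite("pics/c2.png",cv2.resize(s[90:240,200:400],(800,600),interpolation=cv2.INTER_CUBIC))
o=sensors.get_obs();print(proj("side",[o["position"],o["position"]-[0,0,.1]]))
E
```

```text
clock: 3.1
position: [0.4379, 0.2567, 0.2875]
ee_rot: [1.0, 0.013, -0.0, -0.001]
ft_force: [0.2, 0.2, 0.7]
grip_width: 0.598
grasp_force: 0.0
3.1 [0.4379 0.2567 0.2875] [ 9.999e-01  1.330e-02 -2.000e-04 -9.000e-04] F [0.2 0.2 0.7] w 0.598 g 0.0
shift [0.003  0.0045 0.1425] turn [-0.0018  0.0004  0.0066]
[[272.31259635 141.83748496]
 [275.16465896 182.65967243]]
```

View pics/c2.png

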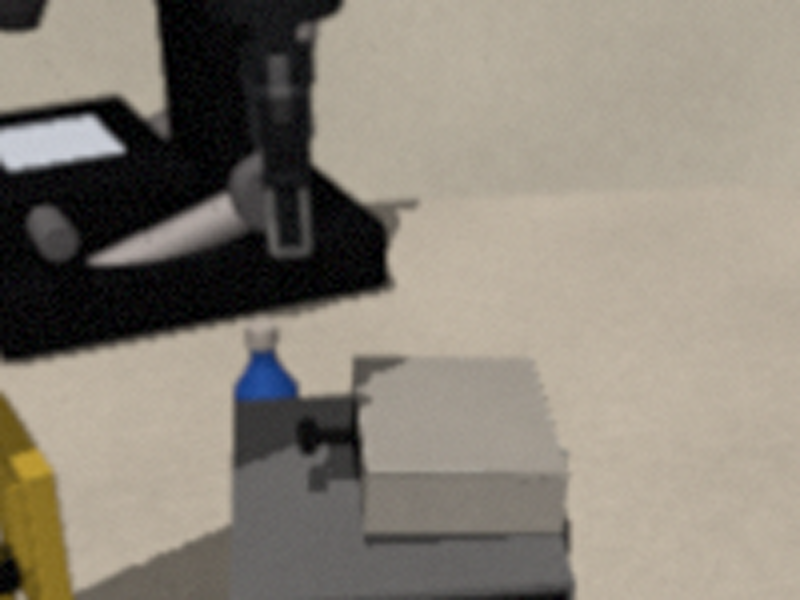

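The gripper hangs straight above the handle: fingers at side (272,145), handle bar at (277,198). I'll descend, then pinch the bar.

```bash
python3 -m inch '[[[0.003,0.0045,0.03,0,0,0.007,-0.2],[0.003,0.0045,0.06,0,0,0.007,-0.2],[0.003,0.0045,0.09,0,0,0.007,-0.2],[0.003,0.0045,0.11,0,0,0.007,-0.2],[0.003,0.0045,0.13,0,0,0.007,-0.2],[0.003,0.0045,0.147,0,0,0.007,-0.2],[0.003,0.0045,0.147,0,0,0.007,-0.2],[0.003,0.0045,0.147,0,0,0.007,-0.2]]]'
python3 -m inch '[[[0,0,0,0,0,0,0.2],[0,0,0,0,0,0,0.4],[0,0,0,0,0,0,0.6],[0,0,0,0,0,0,0.6],[0,0,0,0,0,0,0.6],[0,0,0,0,0,0,0.6],[0,0,0,0,0,0,0.6]]]' 30
python3 -c "
from h import *
for n in('side','top'): cv2.imwrite(f'pics/{n}2.png',imaging.camera(n))
f=lambda i,x,y:cv2.resize(i[y:y+150,x:x+100],(400,600),interpolation=cv2.INTER_CUBIC)
cv2.imwrite('pics/c3.png',np.hstack([f(cv2.imread('pics/side2.png'),240,110),f(cv2.imread('pics/top2.png'),220,200)]))"
```

```text
clock: 4.0
position: [0.444, 0.246, 0.1411]
ee_rot: [1.0, 0.006, 0.0, 0.0]
ft_force: [0.7, 0.4, 0.9]
grip_width: 0.597
grasp_force: 0.0
clock: 4.7
position: [0.4442, 0.2485, 0.1421]
ee_rot: [1.0, 0.007, 0.001, -0.001]
ft_force: [0.3, 5.1, 0.2]
grip_width: 0.339
grasp_force: 30.1
```

View pics/c3.png

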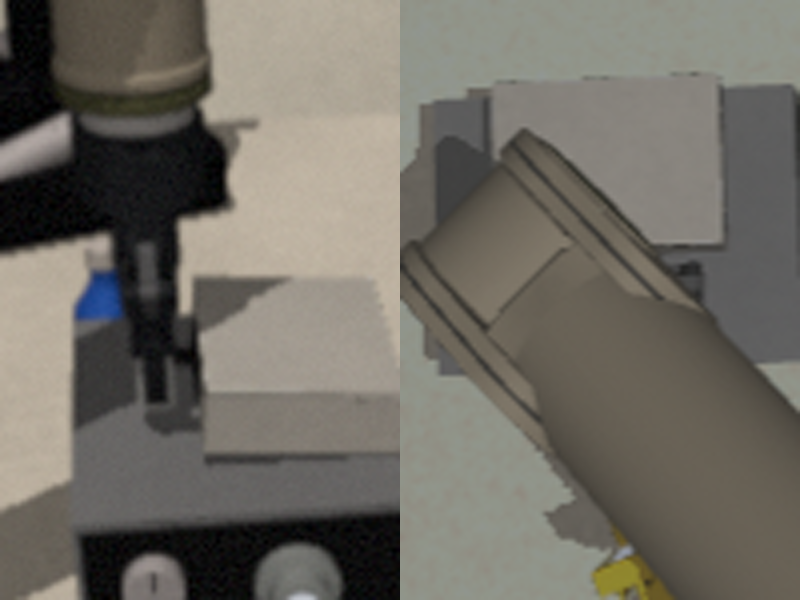

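The bar is pinched: the opening is about 29 mm at 30 N, and the fingers straddle the T at side (278,200). I'll swing the cover up along its arc.

```bash
python3 -m inch '[[[0.002,0,-0.012,0,0,0,0.6],[0.0065,0,-0.024,0,0,0,0.6],[0.017,0,-0.046,0,0,0,0.6],[0.031,0,-0.0665,0,0,0,0.6],[0.0485,0,-0.084,0,0,0,0.6],[0.0685,0,-0.0985,0,0,0,0.6],[0.0685,0,-0.0985,0,0,0,0.6]]]'
```

```text
clock: 5.5
position: [0.5142, 0.2496, 0.2415]
ee_rot: [1.0, 0.006, 0.002, -0.002]
ft_force: [-1.9, 3.9, 1.2]
grip_width: 0.343
grasp_force: 32.3
```

```bash
python3 -m inch '[[[0.011,0,-0.006,0,0,0,0.6],[0.022,0,-0.011,0,0,0,0.6],[0.046,0,-0.018,0,0,0,0.6],[0.0705,0,-0.0205,0,0,0,0.6],[0.095,0,-0.019,0,0,0,0.6],[0.115,0,-0.015,0,0,0,0.6],[0.118,0,-0.014,0,0,0,0.6],[0.118,0,-0.014,0,0,0,0.6]]]'
python3 - <<'E'
from h import *
for n in("side","top"): cv2.imwrite(f"pics/{n}3.png",imaging.camera(n))
E
```

```text
clock: 6.3
position: [0.6299, 0.2514, 0.2534]
ee_rot: [1.0, 0.007, -0.0, -0.002]
ft_force: [-0.4, 5.9, -2.9]
grip_width: 0.338
grasp_force: 31.0
```

View pics/side3.png

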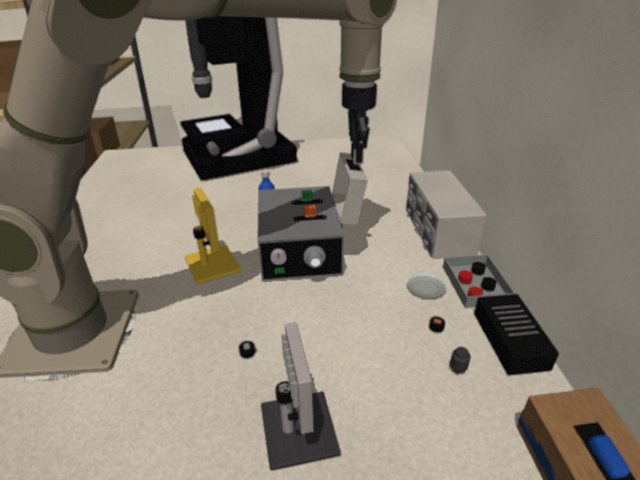

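The cover is open past upright. The orange tab is at side (310,211), in the near (-y) slot, and the green one is at (306,196). I'll release the handle, go up and locate the tab.

```bash
python3 -m inch '[[[0,0,0,0,0,0,0.2],[0,0,0,0,0,0,-0.1],[0,0,0,0,0,0,-0.1],[0,0,0,0,0,0,-0.1],[0,0,-0.02,0,0,0,-0.1],[0,0,-0.05,0,0,0,-0.1],[0,0,-0.09,0,0,0,-0.1],[-0.03,0,-0.11,0,0,0,-0.1],[-0.08,0,-0.11,0,0,0,-0.1],[-0.12,0,-0.11,0,0,0,-0.1]]]'
python3 - <<'E'
from h import *
for n in("side","top"):
    cv2.imwrite(f"pics/{n}4.png",imaging.camera(n))
    for l in["amber_tab","amber_glass","green_glass","cover","cover_handle"]:
        print(n,l,[(np.round(d["pixel"],1).tolist(),round(d["conf"],2)) for d in spotter.look_for(l,n)[:3]])
def blob(n,m):
    im=cv2.imread(f"pics/{n}4.png"); hsv=cv2.cvtColor(im,cv2.COLOR_BGR2HSV)
    k,_,s,c=cv2.connectedComponentsWithStats(cv2.inRange(hsv,*m)); 
    return [(s[i],np.round(c[i],1)) for i in range(1,k) if s[i,4]>15]
for n in("side","top"): print(n,"orange",blob(n,((5,150,120),(18,255,255))),"green",blob(n,((45,100,50),(80,255,255))))
o=sensors.get_obs()
# expected tab per slot guess
print(proj("side",[[.516,.2105,.134],[.516,.2105,.147]]),proj("top",[[.516,.2105,.147]]))
st()
E
```

```text
clock: 7.4
position: [0.5081, 0.2484, 0.3637]
ee_rot: [1.0, 0.007, 0.0, -0.0]
ft_force: [-0.1, 0.4, 1.9]
grip_width: 0.55
grasp_force: 0.0
side amber_tab [([309.5, 214.7], 0.46)]
side amber_glass [([310.2, 212.7], 0.71), ([462.8, 357.8], 0.46)]
side green_glass [([295.7, 417.6], 0.59), ([310.2, 196.0], 0.53), ([349.9, 187.1], 0.22)]
side cover [([349.4, 187.7], 0.89), ([299.5, 418.9], 0.4)]
side cover_handle [([345.8, 186.2], 0.81)]
top amber_tab []
top amber_glass [([456.7, 261.3], 0.46)]
top green_glass []
top cover [([279.9, 207.0], 0.67)]
top cover_handle []
side orange [(array([305, 205,  11,  12,  84], dtype=int32), array([309.2, 210.4])), (array([434, 319,   7,   4,  18], dtype=int32), array([437.2, 320.7]))] green [(array([301, 190,  11,  12, 115], dtype=int32), array([306.4, 195.2])), (array([275, 268,  10,   6,  50], dtype=int32), array([279. , 270.2]))]
top orange [] green []
[[309.84284104 209.78273061]
 [309.7177204  204.8767912 ]] [[287.09508417 244.89754082]]
8.0 [0.5104 0.2478 0.3628] [ 1.0e+00  6.3e-03 -4.0e-04 -2.0e-04] F [-0.7 -0.6  0. ] w 0.554 g 0.0
```

```bash
python3 -c "
from h import *
plan([.515,.2097,.139],.02)"
```

```text
8.0 [0.5104 0.2478 0.3628] [ 1.0e+00  6.3e-03 -4.0e-04 -2.0e-04] F [-0.7 -0.6  0. ] w 0.554 g 0.0
shift [0.0043 0.0382 0.2238] turn [-0.0003  0.0008 -0.0074]
```

```bash
python3 -m inch '[[[0.0043,0.038,0,0,0,-0.0074,-0.1],[0.0043,0.038,0.04,0,0,-0.0074,-0.1],[0.0043,0.038,0.08,0,0,-0.0074,-0.1],[0.0043,0.038,0.12,0,0,-0.0074,-0.1],[0.0043,0.038,0.15,0,0,-0.0074,-0.1],[0.0043,0.038,0.17,0,0,-0.0074,-0.1],[0.0043,0.038,0.17,0,0,-0.0074,-0.1]]]'
python3 - <<'E'
from h import *
plan([.515,.2097,.139],.02)
s=imaging.camera("side"); t=imaging.camera("top")
f=lambda i,x,y:cv2.resize(i[y:y+120,x:x+80],(400,600),interpolation=cv2.INTER_CUBIC)
cv2.imwrite('pics/c5.png',np.hstack([f(s,270,130),f(t,250,190)]))
E
```

```text
clock: 8.7
position: [0.5135, 0.2091, 0.1903]
ee_rot: [1.0, 0.01, -0.002, 0.001]
ft_force: [-1.1, -0.1, 0.1]
grip_width: 0.549
grasp_force: 0.0
8.7 [0.5135 0.2091 0.1903] [ 9.999e-01  1.020e-02 -2.400e-03  6.000e-04] F [-1.1 -0.1  0.1] w 0.549 g 0.0
shift [ 0.0017 -0.0006  0.0513] turn [0.0012 0.0048 0.0003]
```

View pics/c5.png

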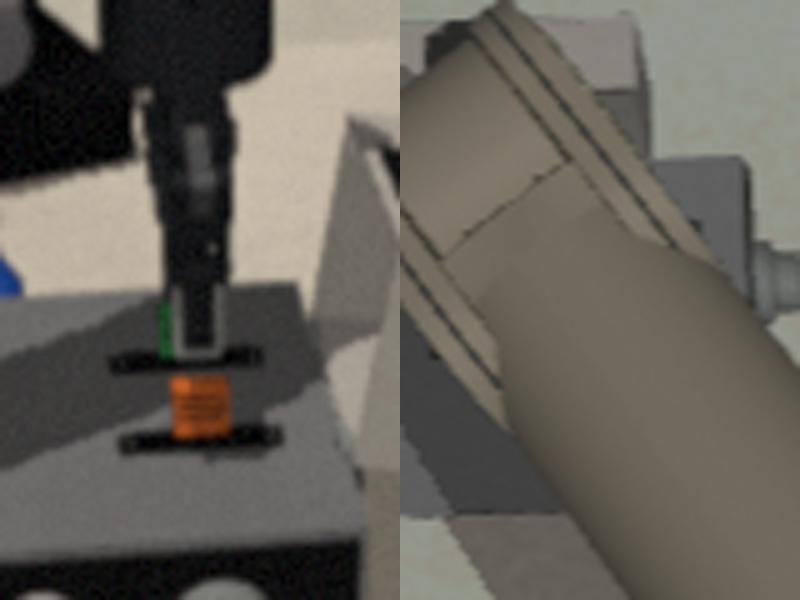

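The crop shows the finger centred in x over the orange tab: finger at about side (309,195), tab at (310,211). I'll descend and grip.

```bash
python3 -m inch '[[[0.001,0,0.02,0,0,0,-0.1],[0.001,0,0.035,0,0,0,-0.1],[0.001,0,0.045,0,0,0,-0.1],[0.001,0,0.051,0,0,0,-0.1],[0.001,0,0.051,0,0,0,-0.1]]]'
python3 -m inch '[[[0,0,0,0,0,0,0.3],[0,0,0,0,0,0,0.6],[0,0,0,0,0,0,0.9],[0,0,0,0,0,0,0.9],[0,0,0,0,0,0,0.9],[0,0,0,0,0,0,0.9],[0,0,0,0,0,0,0.9],[0,0,0,0,0,0,0.9]]]' 40
```

```text
clock: 9.3
position: [0.5155, 0.2098, 0.1417]
ee_rot: [1.0, 0.01, -0.0, 0.0]
ft_force: [0.3, 0.1, -0.2]
grip_width: 0.552
grasp_force: 0.0
clock: 10.1
position: [0.5162, 0.21, 0.1428]
ee_rot: [1.0, 0.01, 0.001, -0.0]
ft_force: [-0.8, -0.6, 5.4]
grip_width: 0.109
grasp_force: 40.4
```

```bash
python3 -m inch '[[[0,0,-0.008,0,0,0,0.95],[0,0,-0.016,0,0,0,0.95],[0,0,-0.026,0,0,0,0.95],[0,0,-0.038,0,0,0,0.95],[0,0,-0.052,0,0,0,0.95],[0,0,-0.066,0,0,0,0.95],[0,0,-0.082,0,0,0,0.95],[0,0,-0.1,0,0,0,0.95],[0,0,-0.12,0,0,0,0.95],[0,0,-0.14,0,0,0,0.95]]]' 50
python3 - <<'E'
from h import *
s=imaging.camera("side"); cv2.imwrite("pics/side6.png",s)
cv2.imwrite('pics/c6.png',cv2.resize(s[90:240,210:410],(800,600),interpolation=cv2.INTER_CUBIC))
o=st(); print(proj("side",[o["position"]+[0,0,-.008],o["position"]+[0,0,-.054]]))
E
```

```text
clock: 11.1
position: [0.5157, 0.2099, 0.2839]
ee_rot: [1.0, 0.01, 0.0, -0.0]
ft_force: [1.0, -0.6, -0.7]
grip_width: 0.105
grasp_force: 50.2
11.15 [0.5166 0.2106 0.2873] [ 9.999e-01  1.020e-02  2.300e-03 -7.000e-04] F [1.4 1.  1.7] w 0.104 g 50.2
[[308.64139402 150.91897087]
 [309.12734524 170.53191476]]
```

View pics/c6.png

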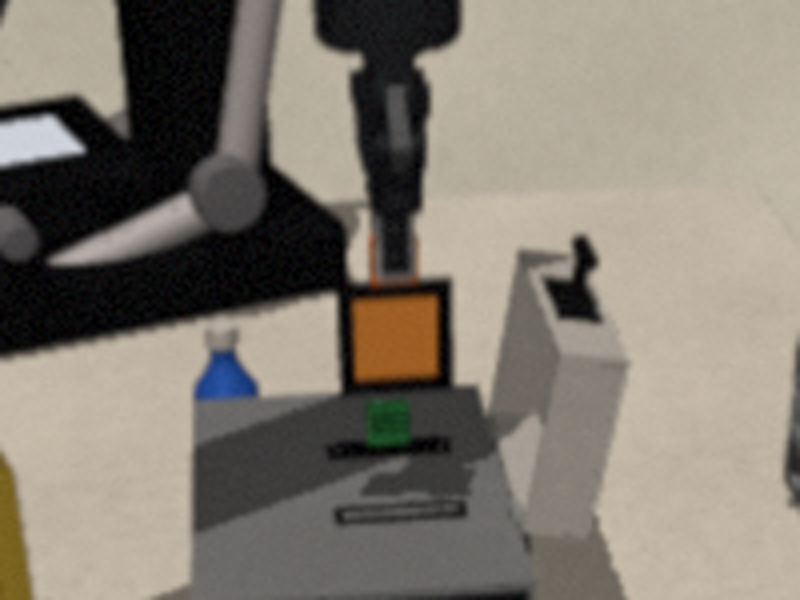

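The amber slide is out and upright: glass centre at side (309,174), empty slot at about (310,218). The green slide is still in place and the cover stands open. Now I'll carry the slide to the panel's far (+x) side, turning it about 84°.

```bash
python3 -m inch '[[[0.004,0.012,-0.005,0,0,0.03,0.95],[0.012,0.035,-0.01,0,0,0.1,0.95],[0.02,0.06,-0.015,0,0,0.18,0.95],[0.03,0.09,-0.015,0,0,0.27,0.95],[0.04,0.12,-0.015,0,0,0.36,0.95],[0.05,0.15,-0.015,0,0,0.45,0.95],[0.06,0.18,-0.015,0,0,0.55,0.95],[0.07,0.205,-0.015,0,0,0.64,0.95],[0.077,0.225,-0.015,0,0,0.71,0.95],[0.08,0.232,-0.015,0,0,0.73,0.95]]]'
python3 - <<'E'
from h import *
print(np.round(sensors.get_obs()["joint_pos"],2))
plan([.60,-.26,.26],-1.449)
print(tri([300,417],[457,264]),atz("side",(288.5,431.5),.01),proj("side",[[.470,-.268,.13],[.452,-.27,.13]]),proj("top",[[.470,-.268,.13],[.452,-.27,.13]]))
E
```

```text
clock: 12.15
position: [0.6007, -0.0263, 0.2964]
ee_rot: [0.936, -0.353, -0.0, 0.001]
ft_force: [0.0, -0.6, -0.8]
grip_width: 0.105
grasp_force: 50.1
[ 0.4   0.31 -0.55  1.43  0.16  1.45 -2.44]
12.15 [ 0.6007 -0.0263  0.2964] [ 9.357e-01 -3.528e-01 -4.000e-04  1.000e-03] F [ 0.  -0.6 -0.8] w 0.105 g 50.1
shift [0.1538 0.1759 0.0368] turn [ 2.00e-03 -7.00e-04  7.28e-01]
(array([ 0.45949864, -0.26979495,  0.03109933]), np.float64(0.0025509925229215188)) [ 0.44112281 -0.27975798  0.01      ] [[303.78397256 374.23555051]
 [291.43684327 376.32900449]] [[466.33682043 257.58294661]
 [467.49433738 264.27929696]]
```

Joint 7 is at -2.44, near its limit of -2.6, so I'll turn the other way. A half turn about z gives the same grasp.

```bash
python3 -m inch '[[[0.008,0.008,0,0,0,-0.06,0.95],[0.02,0.022,0,0,0,-0.18,0.95],[0.036,0.04,0,0,0,-0.31,0.95],[0.052,0.06,0,0,0,-0.44,0.95],[0.07,0.08,0,0,0,-0.57,0.95],[0.088,0.1,0,0,0,-0.7,0.95],[0.106,0.12,0,0,0,-0.83,0.95],[0.124,0.14,0,0,0,-0.96,0.95],[0.14,0.16,0,0,0,-1.09,0.95],[0.15,0.172,0,0,0,-1.2,0.95]]]'
python3 - <<'E'
from h import *
print(np.round(sensors.get_obs()["joint_pos"],2))
plan([.60,-.26,.26],1.693)
E
```

```text
clock: 13.15
position: [0.601, -0.2521, 0.2967]
ee_rot: [0.97, 0.243, -0.001, 0.0]
ft_force: [-0.4, 0.7, -0.4]
grip_width: 0.104
grasp_force: 50.2
[ 0.75  0.44 -0.61  1.28  0.25  1.5  -0.91]
13.15 [ 0.601  -0.2521  0.2967] [ 9.700e-01  2.433e-01 -6.000e-04  1.000e-04] F [-0.4  0.7 -0.4] w 0.104 g 50.2
shift [-0.0046  0.0065  0.0367] turn [-8.0000e-04  1.1000e-03 -1.2015e+00]
```

```bash
python3 -m inch '[[[0,0,0,0,0,-0.08,0.95],[0,0,0,0,0,-0.2,0.95],[0,0.003,0.01,0,0,-0.33,0.95],[-0.002,0.006,0.02,0,0,-0.46,0.95],[-0.004,0.006,0.03,0,0,-0.59,0.95],[-0.004,0.006,0.037,0,0,-0.72,0.95],[-0.004,0.006,0.037,0,0,-0.85,0.95],[-0.004,0.006,0.037,0,0,-0.98,0.95],[-0.004,0.006,0.037,0,0,-1.11,0.95],[-0.004,0.006,0.037,0,0,-1.2,0.95]]]'
python3 -m inch '[[[0,0,0,0,0,0,0.95],[0,0,0,0,0,0,0.95]]]'
python3 - <<'E'
from h import *
plan([.5295,-.2607,.188],1.693)
for n in("side","top"): 
    im=imaging.camera(n); cv2.imwrite(f"pics/{n}7.png",im)
    hsv=cv2.cvtColor(im,cv2.COLOR_BGR2HSV); k,_,s,c=cv2.connectedComponentsWithStats(cv2.inRange(hsv,(5,120,80),(20,255,255)))
    print(n,[(s[i].tolist(),np.round(c[i],1)) for i in range(1,k) if s[i,4]>20])
p=sensors.get_obs()["position"];print(proj("side",[p-[0,0,.008],p-[0,0,.058]]),proj("top",[p-[0,0,.008],p-[0,0,.058]]))
s=cv2.imread("pics/side7.png");t=cv2.imread("pics/top7.png")
f=lambda i,x,y:cv2.resize(i[y:y+200,x:x+133],(400,600),interpolation=cv2.INTER_CUBIC)
cv2.imwrite('pics/c7.png',np.hstack([f(s,265,260),f(t,400,150)]))
E
```

```text
clock: 14.15
position: [0.6008, -0.2567, 0.2599]
ee_rot: [0.662, 0.749, -0.0, -0.0]
ft_force: [0.2, -0.1, -0.1]
grip_width: 0.108
grasp_force: 50.2
clock: 14.35
position: [0.6011, -0.2564, 0.26]
ee_rot: [0.665, 0.747, -0.0, -0.0]
ft_force: [-0.2, -0.2, 0.1]
grip_width: 0.106
grasp_force: 50.2
14.35 [ 0.6011 -0.2564  0.26  ] [ 6.651e-01  7.468e-01 -1.000e-04 -2.000e-04] F [-0.2 -0.2  0.1] w 0.106 g 50.2
shift [ 0.004  -0.0716  0.072 ] turn [-0.0004 -0.0001 -0.0066]
side [([95, 45, 16, 23, 232], array([102.5,  55.7])), ([7, 47, 46, 60, 1767], array([28.3, 77.6])), ([63, 47, 24, 37, 484], array([74.2, 64.5])), ([71, 118, 40, 38, 474], array([ 91.7, 130.1])), ([31, 124, 45, 72, 1511], array([ 54.4, 159.1])), ([396, 290, 10, 25, 160], array([400.8, 302.8])), ([388, 308, 13, 37, 277], array([393.8, 325.7])), ([433, 318, 9, 6, 35], array([437.1, 320.8])), ([529, 389, 111, 91, 5071], array([583.9, 429.9]))]
top []
[[398.29962477 298.17134709]
 [395.07185285 325.42504431]] [[473.06881828 200.57852953]
 [466.92762846 204.41271964]]
```

View pics/c7.png

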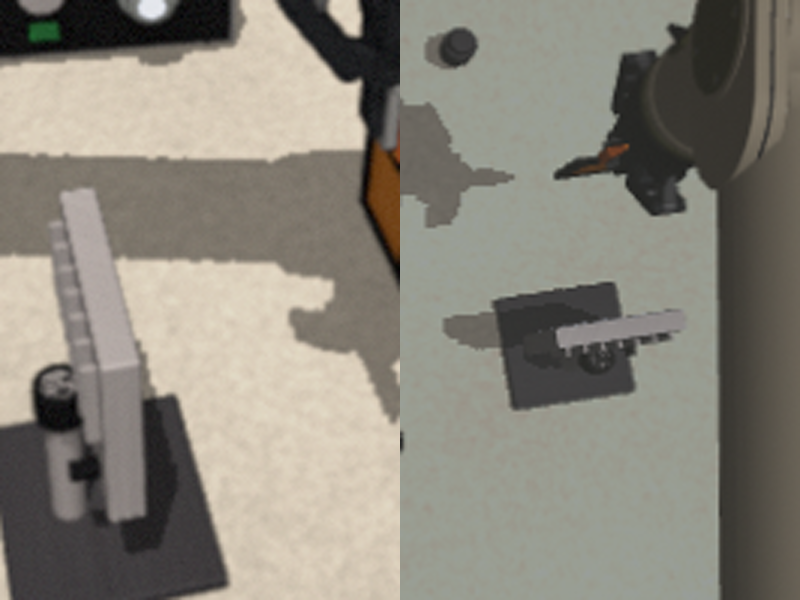

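The crop confirms that the post and fins are on the robot side of the plate (side about (285,400), top (465,267)), so the lit face looks to +x, where the slide now is. I'll check the plate's corner projections, then go in.

```bash
python3 - <<'E'
from h import *
n=np.array([np.cos(.122),np.sin(.122),0]);u=np.array([-n[1],n[0],0]);C=np.array([.470,-.268,0])
z=np.array([0,0,1.])
pts=[C+s*.056*u+.186*z-d*n for s in(1,-1) for d in(0,.018)]
print("top",proj("top",pts).round(1).tolist());print("side",proj("side",pts).round(1).tolist())
print("side lower -y corners",proj("side",[C-.056*u+.074*z,C-.056*u+.074*z-.018*n]).round(1).tolist())
E
python3 -m inch '[[[0.002,-0.005,0.01,0,0,-0.0066,0.95],[0.004,-0.015,0.025,0,0,-0.0066,0.95],[0.004,-0.025,0.04,0,0,-0.0066,0.95],[0.004,-0.035,0.055,0,0,-0.0066,0.95],[0.004,-0.045,0.065,0,0,-0.0066,0.95],[0.004,-0.05,0.072,0,0,-0.0066,0.95],[0.004,-0.05,0.072,0,0,-0.0066,0.95],[0.004,-0.05,0.072,0,0,-0.0066,0.95]]]'
python3 - <<'E'
from h import *
plan([.5295,-.2607,.188],1.693)
s=imaging.camera("side");t=imaging.camera("top")
f=lambda i,x,y:cv2.resize(i[y:y+150,x:x+100],(400,600),interpolation=cv2.INTER_CUBIC)
cv2.imwrite('pics/c8.png',np.hstack([f(s,280,300),f(t,420,170)]))
R=Rn.from_quat(sensors.get_obs()["ee_rot"]); p=sensors.get_obs()["position"]
q=[p+R.apply([a,0,b]) for a,b in((-.032,.091),(.032,.091),(-.032,.025),(.032,.025),(0,.058))]
print(proj("side",q).round(1).tolist())
E
```

```text
top [[451.3, 259.3], [452.5, 266.3], [494.4, 252.8], [495.8, 259.7]]
side [[295.5, 319.9], [283.4, 321.8], [310.6, 378.8], [296.8, 381.4]]
side lower -y corners [[312.4, 430.2], [300.0, 432.7]]
clock: 15.25
position: [0.5518, -0.2579, 0.1887]
ee_rot: [0.661, 0.75, 0.0, 0.0]
ft_force: [-0.1, 0.1, -0.5]
grip_width: 0.106
grasp_force: 50.2
15.25 [ 0.5518 -0.2579  0.1887] [6.614e-01 7.501e-01 1.000e-04 4.000e-04] F [-0.1  0.1 -0.5] w 0.106 g 50.2
shift [ 0.     -0.0224  0.0007] turn [0.0007 0.0004 0.0033]
[[364.0, 395.2], [352.0, 362.7], [366.3, 364.9], [353.3, 332.8], [358.6, 363.7]]
```

View pics/c8.png

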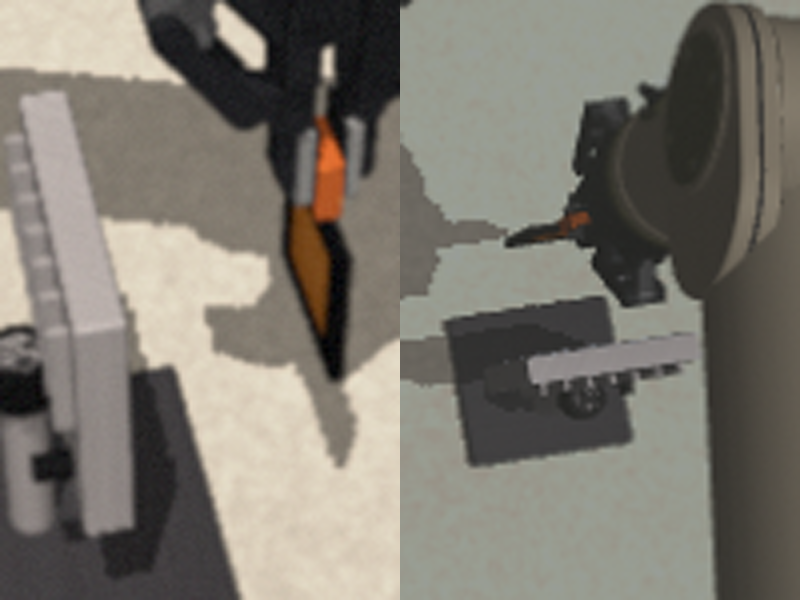

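The slide's near frame corner is at side (364,395), and I predicted (364,395). The plate corners also match their predicted pixels to within about 1–2 px, and the slide is parallel to the plate. I'll make the final 22 mm approach and let it settle.

```bash
python3 -m inch '[[[0,-0.005,0.001,0,0,0.002,0.95],[0,-0.012,0.001,0,0,0.002,0.95],[0,-0.018,0.001,0,0,0.002,0.95],[0,-0.0215,0.001,0,0,0.002,0.95],[0,-0.0225,0.001,0,0,0.002,0.95],[0,-0.0225,0.001,0,0,0.002,0.95],[0,-0.0225,0.001,0,0,0.002,0.95],[0,-0.0225,0.001,0,0,0.002,0.95],[0,-0.0225,0.001,0,0,0.002,0.95],[0,-0.0225,0.001,0,0,0.002,0.95]]]'
python3 - <<'E'
from h import *
plan([.5295,-.2607,.188],1.693)
for n in("side","top"):
    im=imaging.camera(n); cv2.imwrite(f"pics/{n}9.png",im)
im=cv2.imread("pics/side9.png");hsv=cv2.cvtColor(im,cv2.COLOR_BGR2HSV); k,_,s,c=cv2.connectedComponentsWithStats(cv2.inRange(hsv,(5,120,60),(20,255,255)))
print([(s[i].tolist(),np.round(c[i],1)) for i in range(1,k) if s[i,4]>20 and 300<c[i][0]<420])
print(proj("side",[[.5295,-.2607,.130],[.5295,-.2607,.176]]))
print([ (np.round(d["pixel"]).tolist(),round(d["conf"],2)) for d in spotter.look_for("cover","side")[:1]])
o=st(); print(np.abs(o["joint_velocities"]).max())
E
```

```text
clock: 16.35
position: [0.5291, -0.2606, 0.1871]
ee_rot: [0.662, 0.75, 0.0, -0.0]
ft_force: [-0.5, -0.1, -0.0]
grip_width: 0.104
grasp_force: 50.2
16.35 [ 0.5291 -0.2606  0.1871] [ 0.6619  0.7496  0.     -0.    ] F [-0.5 -0.1 -0. ] w 0.104 g 50.2
shift [-0.0001  0.0004 -0.0009] turn [ 0.     -0.0001  0.0019]
[([338, 333, 12, 53, 327], array([343.8, 357. ]))]
[[343.76212586 366.98675063]
 [344.44821039 345.08273808]]
[]
16.5 [ 0.529  -0.2607  0.1872] [0.6619 0.7496 0.     0.    ] F [ 0.2  0.4 -0.3] w 0.103 g 50.2
0.0015340550042569517
```

```bash
python3 -c "
from workcell import order
print(order.hand_in())"
```

```text
the job is handed in; nothing more can be done
None
```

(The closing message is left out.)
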